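Load the tube rocker and set its guarded speed knob

TASK

Press the loose capped tube down into the empty pair of spring clips on the tube rocker so that both clips hold its body, until it has snapped fully home. Then reach down through the guard ring and turn the sunken speed knob clockwise until its pointed nose points at the set-point marker on the ring, without leaning on the guard ring. Leave the dropper bottle and the beaker standing where they are.

Things in the scene. Friction and masses are not known exactly. Their poses are not given: they have to be found in the camera images.
- tube_mid (a point): The loose 50 ml tube: clear body 28 mm in diameter, 115 mm long, screw cap 34 mm in diameter on its last 13 mm, 35 to 70 g. It lies on the bench and can roll. The point is on its axis at half length; z runs along the axis to the cap (which lies slightly higher than the tip). Either end may point either way in the clips.
- clip_seat (a point): Point where the middle of the tube's axis lies when home in the empty pair of clips: 32 mm above the rocker's platform, 90 mm above the bench. y is the line along which the tube must lie, z is up: it goes in straight down. 86 mm to the front or back is a like pair that already holds a tube.
- clips_empty: The empty pair of steel spring clips; origin on the platform under the seat point, same axes. They stand 31 mm either side along y, each 9 mm wide; mouth 38 mm wide at 18 mm above the seat point, throat 23 mm at 8 mm above it; free room for fingers between them down to the platform. The arms give way and snap over the tube at about 10 N in all; a rubber saddle stops it when home.
- knob_grip (a point): The speed knob, sunk in a round well at one end of the rocker: a black bar 14 mm wide, 34 mm long and 30 mm tall (12 to 41 mm below the top of the guard ring) on a low round skirt. The point is on its upright axis, in mid-bar, 23 mm below the guard ring's top; x runs along the bar to the pointed nose (white line on top), z is up. The well floor is 46 mm below the guard's top.
- speed_knob (a joint): Angle of the knob in rad, growing as it is turned clockwise seen from above; stops at 0 and 3.6. It turns stiffly (0.04 N m) and stays where it is left; it does not rise or sink.
- set_marker: Set-point marker: a black rider, 9 mm wide and 4 mm high, fixed on top of the guard ring at one spot of its rim, its pointed tip toward the knob's axis. Origin on the knob's axis at the guard ring's top; x points from the axis out to the rider, z up. The knob is set when its x points the same way. The rider is 0.6 to 1.4 rad clockwise of the nose at the start.
- guard: Fixed steel guard ring over the well, 103 mm across, 4 mm thick, with a round opening 74 mm in diameter, centred on the knob's axis: a wide-open gripper does not pass. The well below it is 84 mm across. Origin on the axis at the ring's underside; its top is 4 mm higher, 106 mm above the bench, the highest part of the rocker but for the clip tips (110 mm).
- rocker: The tube rocker, fixed, white housing 190 mm (x) by 284 mm (y) by 46 mm high; its origin is the centre of its underside. The knob's axis is at y = -80 mm; the aluminium platform (top 58 mm up) is centred at y = +58 mm, with the two pairs of clips at x = -43 mm and +43 mm, one of them empty.
- dropper: Bystander: white dropper bottle, 34 mm in diameter, 78 mm high, standing loose; origin at the centre of its underside.
- cup: Bystander: clear plastic beaker, 59 mm in diameter, 70 mm high, standing loose; origin at the centre of its underside.
Things that resemble listed ones, but are neither listed nor needed, are in the scene too. What is shaped like the part that bears tube_mid but green is not meant.

How it is judged (in metres and radians):
On the way, in this order (a step that is already met when the one before it is completed fails the run):
1. the tube is snapped home in the empty pair of clips (z of tube_mid in the frame of clip_seat between -0.003 and 0.003 m and distance between tube_mid and clip_seat below 0.016 m and angle between the z axis of tube_mid and the y axis of clip_seat, either way round below 0.07 rad), for 0.2 s.
2. the knob's nose points at the set-point marker (angle between the x axis of knob_grip and the x axis of set_marker, either way round below 0.14 rad), for 0.2 s.
At the end, for the whole second after the job is handed in: The tube is home in the clips: its middle within 16 mm of the seat point, within 3 mm of its height, axis within 0.07 rad of the clips' line; the knob's nose is within 0.14 rad of the marker; the dropper bottle and beaker are upright (0.2 rad) within 30 mm of where they stood (all of step 1 and angle between the x axis of knob_grip and the x axis of set_marker, either way round below 0.14 rad and angle between each of dropper, cup's own z axis and vertical below 0.2 rad and distance of each of dropper, cup from where it was at the start of the episode below 0.03 m); the robot touches nothing.
It fails at once if the guard ring is leaned on or hit with more than 20 N (contact force between guard and the fingers above 20 N or contact force between guard and the arm above 20 N).
It also fails if it takes over 48 s, if anything falls off the work surface, if the arm or the gripper's body presses on something with over 40 N, if the wrist force passes 120 N, or if a joint passes its speed limit or range.

ROBOT

A 7-joint arm with a two-finger parallel gripper is mounted at the origin on a cart in front of the work surface, level with it; the furniture and walls round the work are solid. World frame = base frame: x ahead of the robot, y to its left, z up, the work surface at z = 0. Lengths are in m, angles in degrees, forces in N, time in s.
With the tool pointing down it reaches from about 0.425 to 0.875 m from the base axis. Payload 4.7 kg.
Tool frame: the origin (TCP) lies at the very end of the fingers, on their centre line; the grasp point (between the pads) lies env.tcp_to_grasp behind it (env.tcp_to_grasp is the distance from the TCP to the grasp point, in m); z points along the fingers, x is the direction in which the jaws open and shut, and the axes are right-handed (so a half turn about z gives the same grasp; the last joint's range is limited). The gripper opens to 87 mm and grips with 3 to 60 N. Pads are 19 mm wide; open, the fingers measure 117 mm over their backs; the gripper's body (75 mm by 190 mm) begins 51 mm behind the grasp point.
Start: joints at [-72.989, 18.392, -4.016, 83.108, 1.295, 78.541, -3.26], TCP at [0.181, 0.624, 0.223] pointing down, gripper open.
Joint ranges: [-163.93, 163.93], [-17.29, 119.83], [-79.2, 71.16], [3.27, 140.29], [-89.18, 269.18], [5.43, 117.66], [-154.24, 154.24]. Speed limits (degrees/s): [147.25, 147.25, 180, 180, 180, 180, 180].

INTERFACE

Orientations are given as [roll, pitch, yaw] about the fixed x, y, z axes, in that order (R = Rz(yaw) Ry(pitch) Rx(roll)).
In Python, from cell import env gives the robot as it stands. The module is installed in compiled form; this text tells all that it offers.
- The arm moves only by the tool send_rows, never from a script. Its argument "steps" is a list of rows, each a list of 3 entries, a list of its own where there are three numbers: the shift along the tool's x, y, z in m, then the turn, a rotation vector about the tool's x, y, z in rad, then the finger opening in m, from 0 to 0.087. A call has exactly 5 rows; each row is the pose to reach, as a shift and turn from the pose commanded when the call began, along the tool's axes at that moment; what a row does not reach only later rows make up. A row lasts 1/12 s, in which the tool goes at most 41.7 mm and 7.16 degrees, less where a joint would pass 70% of its speed; a pose out of reach is approached as far as the arm can. A call with a gripper value outside its range is refused whole. The fingers move at their own pace and stop on an object; "grip_force" is the grip in N (left out, the last holds). Time passes only in rows, so rows that repeat a pose let the fingers close, or fill a call up. It gives the time, the measured TCP pose, the force and the opening at its end, in the units of the state.
- env.get_obs(): the state, without advancing time (a new reading comes with each control period).
- env.read_camera(name): name is "scene" or "top" or "wrist"; returns a dict with "pixels" (400x640x3 uint8, red, green, blue), "fx", "fy", "cx", "cy" (pixels), "position" and "rotation" of the camera in the world. Camera axes: x right, y up, looking along -z (the intrinsics and any distortion apply to the point x, -y, -z); pixel columns grow to the right and rows downward; lengths in m; the calibration is good to about 2 mm. The wrist camera is an equidistant fisheye: a pixel r from the principal point sees the ray r / f radians off the axis. A picture is of the moment at which its call begins. There is no depth.
- env.sign_off(): hands the job in, once; it reports no verdict.
The state is a dict: "time_s": time; "qpos": joint angles; "joint_velocities": joint speeds; "effort": joint torques, N m; "tool_pos": TCP position; "tool_rot": TCP orientation; "force": force on the tool from outside, world axes, zero at the start; "wrist_torque": the same for the moment, N m; "grip_width": finger opening in m.
Only numpy, scipy, OpenCV 4.12 (cv2) and the standard library are available. Lean on these libraries where they do the work, as an engineer would, in place of code of your own. Each camera call takes 0.05 s, during which the arm holds its last target.

## Working session

There is one attempt and no reset: what is moved stays moved. The work goes in short steps, Python scripts to look and compute and a tool call to move; the robot and the scene stay as the last step left them, time stands still between calls to the robot, and variables do not carry over. Pictures are saved under pics/ and viewed, and the job is handed in when it is done.

Besides the shell and the picture viewer there is one more tool, called after ">>>" as name(argument=value, ...), one argument or row to a line, values as JSON. send_rows: Moves the arm, as the interface text tells. Its arguments: {"type":"object","properties":{"steps":{"type":"array"},"grip_force":{"type":"number"}},"required":["steps"]}

```bash
mkdir -p pics; cat > h.py <<'E'
import numpy as np, cv2, pickle
from cell import env
from scipy.spatial.transform import Rotation as R
def snap(n,tag):
    c=env.read_camera(n); pickle.dump(c,open(f'pics/{tag}.pkl','wb'))
    cv2.imwrite(f'pics/{tag}.png',c['pixels'][:,:,::-1]); return c
E
python3 - <<'E'
from h import *
for n in('scene','top','wrist'):
    c=snap(n,n+'0'); print(n,{k:np.round(v,4).tolist() for k,v in c.items() if k!='pixels'})
print(env.get_obs(), env.tcp_to_grasp)
E
```

```text
scene {'fx': 394.7866, 'fy': 394.7866, 'cx': 317.3571, 'cy': 200.4345, 'position': [0.0702, 0.4204, 0.6028], 'rotation': [53.5183, 0.8365, -134.6689]}
top {'fx': 405.9361, 'fy': 405.9361, 'cx': 322.3409, 'cy': 203.886, 'position': [0.4556, -0.0661, 0.9519], 'rotation': [7.0553, -0.8224, -88.5059]}
wrist {'fx': 309.7069, 'fy': 309.7069, 'cx': 321.7082, 'cy': 199.6145, 'position': [0.1077, 0.6465, 0.3834], 'rotation': [-16.48, 0.101, 73.8066]}
{'time_s': 0.15, 'qpos': array([-72.98783485,  18.43035842,  -4.01591111,  83.15794963,
         1.29419218,  78.54020898,  -3.25866961]), 'joint_velocities': array([ 0.03968136, -0.20740511, -0.01785097, -0.07993872,  0.00123808,
        0.15428811, -0.02060233]), 'effort': array([ 6.00916360e-05, -4.91795504e+01, -4.04454041e-01, -3.12874389e+01,
       -6.39747083e-02,  4.06498415e-02,  1.51105946e-04]), 'tool_pos': array([0.18131352, 0.62377537, 0.2217087 ]), 'tool_rot': array([1.79995946e+02, 8.33460574e-02, 7.37987351e+01]), 'force': array([ 0.92401764, -0.83401585,  0.08701807]), 'wrist_torque': array([-0.03698692,  0.00907484,  0.01483632]), 'grip_width': 0.08709531382453521} 0.0187
```

View pics/scene0.png

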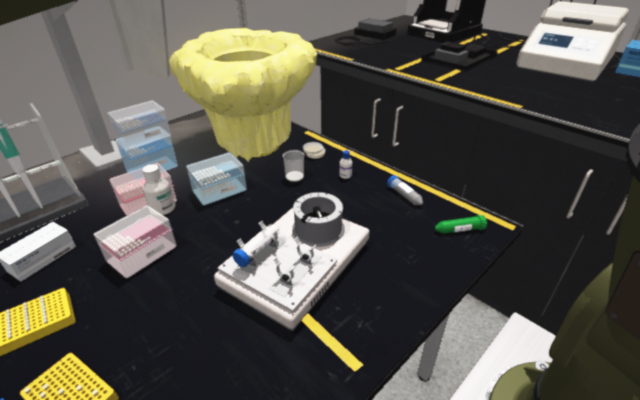

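View pics/top0.png

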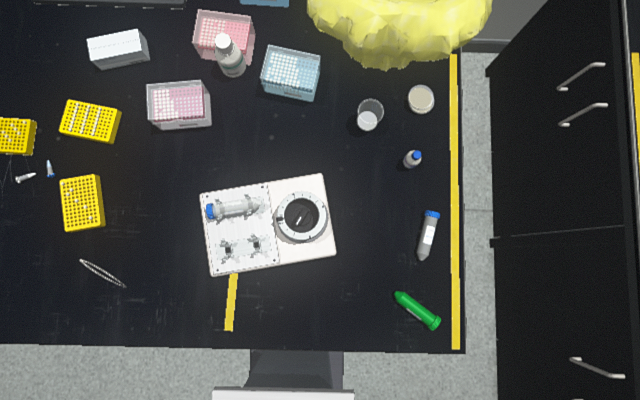

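View pics/wrist0.png

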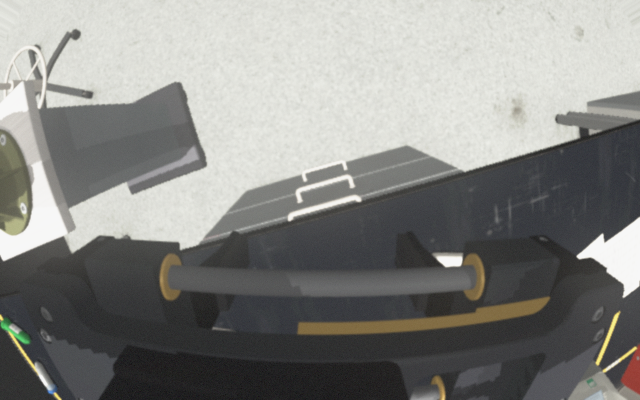

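```bash
python3 - <<'E'
import cv2
t=cv2.imread('pics/top0.png'); s=cv2.imread('pics/scene0.png')
def crop(im,x0,y0,x1,y1,k,n): cv2.imwrite(n,cv2.resize(im[y0:y1,x0:x1],None,fx=k,fy=k,interpolation=cv2.INTER_CUBIC))
crop(t,195,165,345,280,5,'pics/c_top_rocker.png')
crop(t,385,140,465,340,3,'pics/c_top_tube.png')
crop(s,210,180,380,325,4,'pics/c_sc_rocker.png')
crop(s,330,140,500,250,4,'pics/c_sc_tube.png')
E
```

```text
(no output)
```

View pics/c_top_rocker.png

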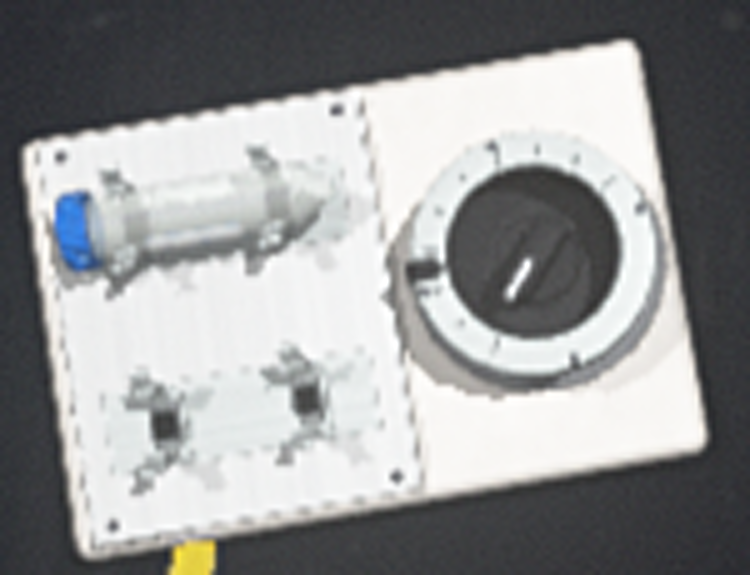

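View pics/c_top_tube.png

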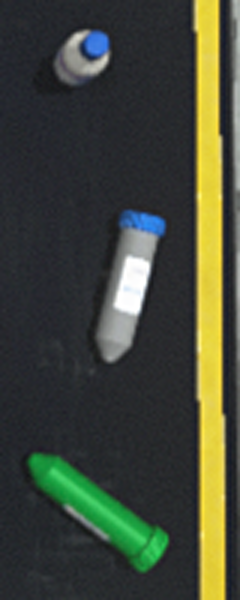

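View pics/c_sc_rocker.png

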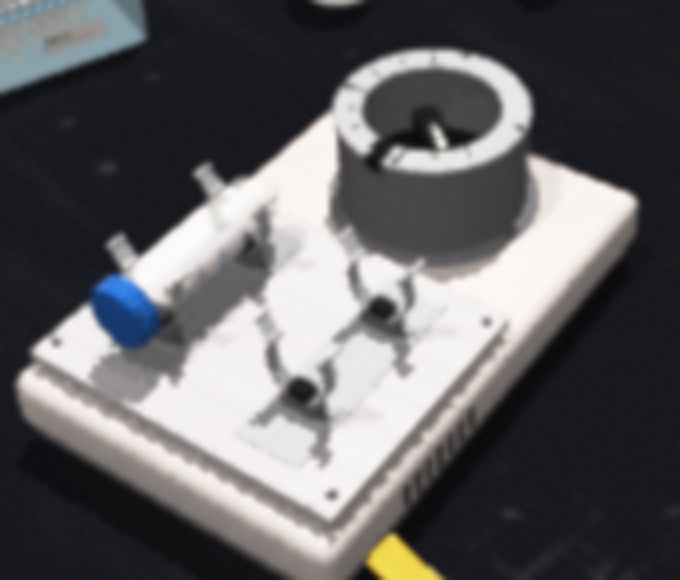

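View pics/c_sc_tube.png

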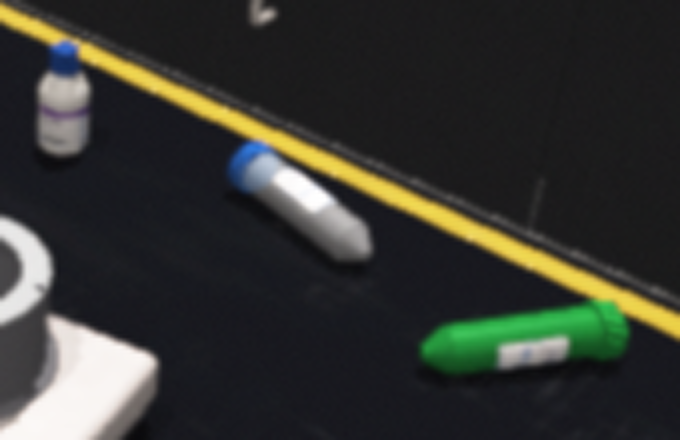

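```bash
cat >> h.py <<'E'
def load(t): return pickle.load(open(f'pics/{t}.pkl','rb'))
def ray(c,p,fish=False):
    x=(p[0]-c['cx'])/c['fx'];y=(p[1]-c['cy'])/c['fy']
    if fish:
        r=np.hypot(x,y); s=np.sin(r)/max(r,1e-9); d=np.array([x*s,-y*s,-np.cos(r)])
    else: d=np.array([x,-y,-1.])
    d=R.from_euler('xyz',c['rotation'],degrees=True).apply(d)
    return np.array(c['position']),d/np.linalg.norm(d)
def proj(c,P,fish=False):
    q=R.from_euler('xyz',c['rotation'],degrees=True).inv().apply(np.atleast_2d(P)-np.array(c['position']))
    x,y,z=q[:,0],-q[:,1],-q[:,2]
    if fish:
        r=np.hypot(x,y); th=np.arctan2(r,z); u,v=x/r*th,y/r*th
    else: u,v=x/z,y/z
    return np.c_[u*c['fx']+c['cx'],v*c['fy']+c['cy']]
def tri(*rs):
    A=np.zeros((3,3));b=np.zeros(3)
    for o,d in rs:
        M=np.eye(3)-np.outer(d,d);A+=M;b+=M@o
    X=np.linalg.solve(A,b)
    return X,[float(np.linalg.norm((np.eye(3)-np.outer(d,d))@(X-o))) for o,d in rs]
def onz(r,z): o,d=r; return o+d*(z-o[2])/d[2]
E
python3 - <<'E'
from h import *
np.set_printoptions(precision=4,suppress=True)
t,s=load('top0'),load('scene0')
def T(x,y):return (195+x/5,165+y/5)
def S(x,y):return (210+x/4,180+y/4)
for n,a,b in [('saddleL',T(167,425),S(302,390)),('saddleR',T(308,398),S(383,308)),('ring',T(536,255),S(433,110)),
  ('corner_front_right plat screw',T(397,477),S(487,322)),('scr2',T(113,525),S(332,495)),('scr3',T(60,157),S(57,343)),
  ('cap',(385+143/3,140+222/3),(330+252/4,140+167/4)),('tip',(385+110/3,140+358/3),(330+365/4,140+250/4))]:
    print(n,*tri(ray(t,a),ray(s,b)))
print('housing corners z=.046')
for p in [(25,145),(635,42),(705,445),(85,555)]: print(onz(ray(t,T(*p)),.046))
E
```

```text
saddleL [0.4604 0.1239 0.0726] [0.0012966287074713107, 0.0012966287074711908]
saddleR [0.4729 0.0635 0.0726] [0.00044072146196202694, 0.0004407214619620288]
ring [ 0.535  -0.0332  0.1042] [0.0012450961750201301, 0.0012450961750200171]
corner_front_right plat screw [0.4404 0.0256 0.059 ] [0.0008781937868288325, 0.0008781937868288912]
scr2 [0.4164 0.1472 0.0593] [0.0005700150631179384, 0.0005700150631180517]
scr3 [0.5761 0.1796 0.0598] [0.0003693423567509249, 0.0003693423567507801]
cap [ 0.5564 -0.3333  0.0143] [0.0012040564682499594, 0.0012040564682497946]
tip [ 0.451  -0.3072  0.0142] [0.0012094226579616413, 0.0012094226579616278]
housing corners z=.046
[0.5827 0.1991 0.046 ]
[ 0.6377 -0.0736  0.046 ]
[ 0.457  -0.1093  0.046 ]
[0.4021 0.1615 0.046 ]
```

```bash
cat >> h.py <<'E'
np.set_printoptions(precision=4,suppress=True)
def go(tp,yaw,cur=None):
    """print shift/turn in tool axes from cur (pos,yaw) to target; tool upright"""
    o=env.get_obs()
    Rc=R.from_euler('xyz',o['tool_rot'],degrees=True); p=o['tool_pos']
    if cur is not None: p=np.array(cur[0]); Rc=R.from_euler('xyz',[180,0,cur[1]],degrees=True)
    Rt=R.from_euler('xyz',[180,0,yaw],degrees=True)
    d=Rc.inv().apply(np.array(tp)-p); w=(Rc.inv()*Rt).as_rotvec()
    print('shift',np.round(d,4),'|',round(float(np.linalg.norm(d)),3),'turn',np.round(w,4))
def st():
    o=env.get_obs(); print('t',round(o['time_s'],2),'pos',o['tool_pos'],'rot',o['tool_rot'],'F',o['force'],'g',o['grip_width'])
E
python3 - <<'E'
from h import *
az=np.linspace(73.8,-32.3,7); yw=np.linspace(73.8,-103.9,7); r=np.linspace(.65,.60,7)
z=[.223,.24,.25,.25,.25,.2,.15]
W=[((r[i]*np.cos(np.radians(az[i])),r[i]*np.sin(np.radians(az[i])),z[i]),yw[i]) for i in range(7)]
for a,b in zip(W,W[1:]): go(b[0],b[1],a); print(b)
E
```

```text
shift [-0.0387  0.1949 -0.017 ] | 0.199 turn [-0.     -0.      0.5169]
((np.float64(0.357731505284517), np.float64(0.5326952986820747), 0.24), np.float64(44.18333333333334))
shift [ 0.0023  0.1961 -0.01  ] | 0.196 turn [ 0.     -0.      0.5169]
((np.float64(0.49611023854036634), np.float64(0.39368228602076044), 0.25), np.float64(14.56666666666667))
shift [0.0422 0.1889 0.    ] | 0.194 turn [ 0.     -0.      0.5169]
((np.float64(0.5844595060537573), np.float64(0.2214318987485724), 0.25), np.float64(-15.049999999999997))
shift [0.0792 0.1738 0.    ] | 0.191 turn [-0.     -0.      0.5169]
((np.float64(0.6157835772562578), np.float64(0.032990358580413624), 0.25), np.float64(-44.66666666666666))
shift [0.1118 0.1517 0.05  ] | 0.195 turn [ 0.     -0.      0.5169]
((np.float64(0.588645115035076), np.float64(-0.1535134293467074), 0.2), np.float64(-74.28333333333332))
shift [0.1388 0.1237 0.05  ] | 0.193 turn [ 0.     -0.      0.5169]
((np.float64(0.5071570999331138), np.float64(-0.3206114096338957), 0.15), np.float64(-103.9))
```

```bash
python3 - <<'E'
from h import *
t,s=load('top0'),load('scene0')
for p in [(222,142),(255,158),(290,145)]: print(onz(ray(s,p),0))
for p in [(385,68),(440,60),(320,25)]: print(onz(ray(t,p),0.15),onz(ray(t,p),0.25))
for p in [(346,178)]: print('dropper',onz(ray(s,p),0),onz(ray(t,(409,166)),0))
E
```

```text
[ 1.1036 -0.1549  0.    ]
[ 0.9444 -0.1667  0.    ]
[ 0.9292 -0.2941  0.    ]
[ 0.8437 -0.198   0.15  ] [ 0.7953 -0.1815  0.25  ]
[ 0.8651 -0.3131  0.15  ] [ 0.814  -0.2823  0.25  ]
[ 0.9343 -0.0602  0.15  ] [ 0.8746 -0.0609  0.25  ]
dropper [ 0.6737 -0.2756  0.    ] [ 0.6711 -0.2821  0.    ]
```

>>> send_rows(
  steps=[
    [[-0.039,0.195,-0.017],[0,0,0.517],0.087],
    [[-0.039,0.195,-0.017],[0,0,0.517],0.087],
    [[-0.039,0.195,-0.017],[0,0,0.517],0.087],
    [[-0.039,0.195,-0.017],[0,0,0.517],0.087],
    [[-0.039,0.195,-0.017],[0,0,0.517],0.087],
  ],
)

```text
time_s: 0.57
tool_pos: [0.3613, 0.5298, 0.2397]
tool_rot: [179.9, -0.0, 43.7]
force: [0.8, 0.3, 0.3]
grip_width: 0.0868
```

Bag is clear (x ≥ 0.8). Moving along the arc.

>>> send_rows(
  steps=[
    [[0.002,0.196,-0.01],[0,0,0.517],0.087],
    [[0.002,0.196,-0.01],[0,0,0.517],0.087],
    [[0.002,0.196,-0.01],[0,0,0.517],0.087],
    [[0.002,0.196,-0.01],[0,0,0.517],0.087],
    [[0.002,0.196,-0.01],[0,0,0.517],0.087],
  ],
)

```text
time_s: 0.98
tool_pos: [0.499, 0.3888, 0.2497]
tool_rot: [179.9, -0.1, 14.0]
force: [0.7, -0.5, -0.2]
grip_width: 0.0871
```

>>> send_rows(
  steps=[
    [[0.042,0.189,0],[0,0,0.517],0.087],
    [[0.042,0.189,0],[0,0,0.517],0.087],
    [[0.042,0.189,0],[0,0,0.517],0.087],
    [[0.042,0.189,0],[0,0,0.517],0.087],
    [[0.042,0.189,0],[0,0,0.517],0.087],
  ],
)

```text
time_s: 1.4
tool_pos: [0.5858, 0.2151, 0.2496]
tool_rot: [179.9, -0.1, -15.7]
force: [1.1, -0.0, 0.1]
grip_width: 0.0872
```

>>> send_rows(
  steps=[
    [[0.079,0.174,0],[0,0,0.517],0.087],
    [[0.079,0.174,0],[0,0,0.517],0.087],
    [[0.079,0.174,0],[0,0,0.517],0.087],
    [[0.079,0.174,0],[0,0,0.517],0.087],
    [[0.079,0.174,0],[0,0,0.517],0.087],
  ],
)

```text
time_s: 1.82
tool_pos: [0.615, 0.0257, 0.2497]
tool_rot: [179.9, -0.1, -45.3]
force: [0.6, -1.0, -0.4]
grip_width: 0.087
```

>>> send_rows(
  steps=[
    [[0.112,0.152,0.05],[0,0,0.517],0.087],
    [[0.112,0.152,0.05],[0,0,0.517],0.087],
    [[0.112,0.152,0.05],[0,0,0.517],0.087],
    [[0.112,0.152,0.05],[0,0,0.517],0.087],
    [[0.112,0.152,0.05],[0,0,0.517],0.087],
  ],
)

```text
time_s: 2.23
tool_pos: [0.5857, -0.1593, 0.1987]
tool_rot: [179.9, -0.1, -74.9]
force: [-0.3, 0.2, 0.5]
grip_width: 0.0869
```

```bash
python3 - <<'E'
from h import *
c=snap('wrist','w1'); st(); print(c['position'],c['rotation'])
go((.5068,-.321,.14),-103.9)
E
```

```text
t 2.28 pos [ 0.5834 -0.1655  0.1977] rot [179.7295  -0.2422 -75.096 ] F [-2.4212 -3.8071 -0.6087] g 0.08721504505675134
[ 0.6622 -0.1379  0.3604] [-16.5472  -0.0756 -74.8481]
shift [0.1303 0.1137 0.0588] | 0.183 turn [ 0.0036 -0.0053  0.5027]
```

View pics/w1.png

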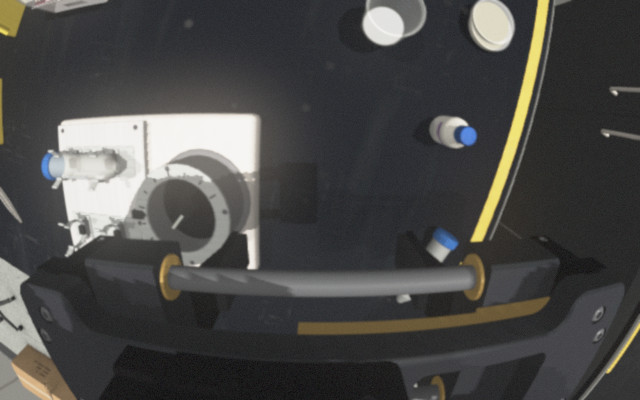

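>>> send_rows(
  steps=[
    [[0.13,0.114,0.06],[0,0,0.503],0.087],
    [[0.13,0.114,0.06],[0,0,0.503],0.087],
    [[0.13,0.114,0.06],[0,0,0.503],0.087],
    [[0.13,0.114,0.06],[0,0,0.503],0.087],
    [[0.13,0.114,0.06],[0,0,0.503],0.087],
  ],
)

```text
time_s: 2.7
tool_pos: [0.5081, -0.3159, 0.138]
tool_rot: [179.8, -0.2, -103.8]
force: [-0.8, -0.8, 0.3]
grip_width: 0.0872
```

```bash
python3 - <<'E'
from h import *
c=snap('wrist','w2'); st()
c=snap('top','top2'); t=c['pixels'][:,:,::-1]
cv2.imwrite('pics/c_top2.png',cv2.resize(t[140:340,360:480],None,fx=3,fy=3,interpolation=cv2.INTER_CUBIC))
E
```

```text
t 2.75 pos [ 0.5071 -0.3172  0.1377] rot [ 179.7756   -0.205  -103.7335] F [-2.1583 -2.1217  0.1244] g 0.08713658955666836
```

View pics/w2.png

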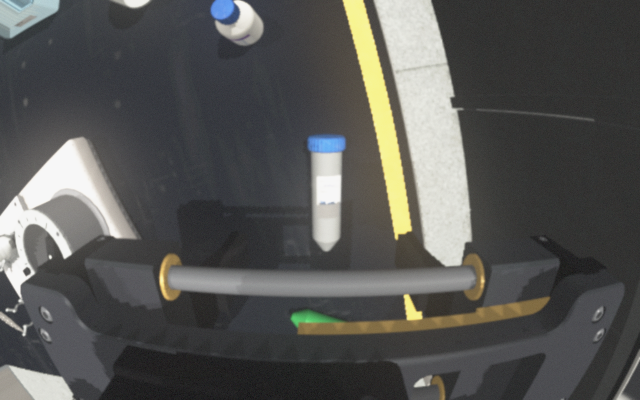

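View pics/c_top2.png

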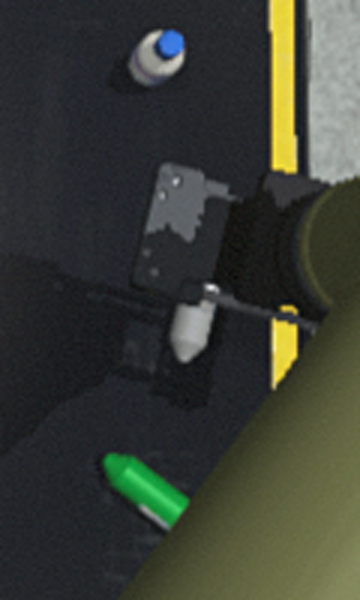

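```bash
python3 - <<'E'
from h import *
w,t,s=load('w2'),load('top0'),load('scene0')
a=tri(ray(w,(326,144),True),ray(t,(432.7,214)),ray(s,(393,181.75)));b=tri(ray(w,(325.5,250),True),ray(t,(421.7,259.3)),ray(s,(421.3,202.5)))
print(a,b); d=(a[0]-b[0]);print(np.linalg.norm(d),np.degrees(np.arctan2(d[1],d[0])), b[0]+d/np.linalg.norm(d)*.0575)
print(proj(w,[[.5564,-.3333,.0155],[.451,-.3072,.0142]],True))
print(onz(ray(w,(326,144),True),.017),onz(ray(w,(325.5,250),True),.013))
st(); 
E
```

```text
(array([ 0.5549, -0.3313,  0.0168]), [0.0013468882228976414, 0.002021824910063938, 0.0015861358305168]) (array([ 0.4505, -0.3058,  0.0159]), [0.0008884217513942806, 0.0017364595606828345, 0.0011440450152179608])
0.10743649915517836 -13.725708263034312 [ 0.5064 -0.3195  0.0164]
[[328.2555 140.4152]
 [327.4303 248.1461]]
[ 0.5538 -0.3305  0.017 ] [ 0.4489 -0.3047  0.013 ]
t 2.8 pos [ 0.5094 -0.3143  0.1384] rot [ 179.8376   -0.0906 -103.5396] F [ 0.2579  0.2414 -0.526 ] g 0.0869464477518419
```

>>> send_rows(
  steps=[
    [[0.0,0,0.03],[0,0,0],0.075],
    [[0.0,0,0.05],[0,0,0],0.075],
    [[0,0,0.05],[0,0,0],0.075],
    [[0,0,0.05],[0,0,0],0.075],
    [[0,0,0.05],[0,0,0],0.075],
  ],
)

```text
time_s: 3.22
tool_pos: [0.5145, -0.3101, 0.0908]
tool_rot: [-179.9, 0.0, -103.0]
force: [-0.9, -0.1, 1.4]
grip_width: 0.0755
```

```bash
python3 - <<'E'
from h import *
for i in range(3): st(); env.read_camera('wrist')
c=snap('wrist','w3')
go((.5064,-.3200,.003),-103.8)
E
```

```text
t 3.22 pos [ 0.5145 -0.3101  0.0908] rot [-179.9041    0.0012 -103.0335] F [-0.8563 -0.1406  1.4218] g 0.0755458200642253
t 3.27 pos [ 0.5146 -0.3105  0.0912] rot [-179.8577   -0.0105 -103.0563] F [ 0.3229 -0.1799  0.2036] g 0.07543165285984625
t 3.32 pos [ 0.5145 -0.3107  0.0912] rot [-179.8423   -0.0123 -103.0703] F [-0.0731  0.0434  1.0159] g 0.07516694498853758
shift [0.0107 0.0056 0.0879] | 0.089 turn [-0.0023 -0.      0.0122]
```

View pics/w3.png

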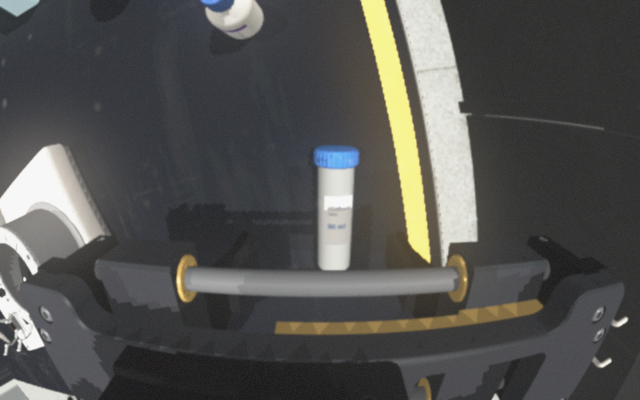

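```bash
python3 - <<'E'
from h import *
w=load('w3')
A=onz(ray(w,(336.5,158),True),.018);B=onz(ray(w,(334.5,262),True),.0155);print(A,B,np.degrees(np.arctan2(*(A-B)[[1,0]])))
d=(A-B)/np.linalg.norm(A-B); print(A-d*.051)
E
```

```text
[ 0.5537 -0.3305  0.018 ] [ 0.4661 -0.3099  0.0155] -13.271841666392802
[ 0.5041 -0.3188  0.0166]
```

>>> send_rows(
  steps=[
    [[0.0105,0.0055,0.03],[0,0,0.012],0.075],
    [[0.0105,0.0055,0.045],[0,0,0.012],0.075],
    [[0.0105,0.0055,0.045],[0,0,0.012],0.075],
    [[0.0105,0.0055,0.045],[0,0,0.012],0.075],
    [[0.0105,0.0055,0.045],[0,0,0.012],0.075],
  ],
)

```text
time_s: 3.83
tool_pos: [0.5061, -0.3196, 0.0453]
tool_rot: [-180.0, -0.0, -103.8]
force: [0.7, -0.2, -0.4]
grip_width: 0.0753
```

```bash
python3 - <<'E'
from h import *
st()
go((.5064,-.3195,.003),-103.8)
E
```

```text
t 3.83 pos [ 0.5061 -0.3196  0.0453] rot [-179.9518   -0.0023 -103.7991] F [ 0.6922 -0.2068 -0.4177] g 0.07529799262992325
shift [-0.0001 -0.0002  0.0423] | 0.042 turn [-0.0008 -0.      0.    ]
```

>>> send_rows(
  steps=[
    [[0,0.001,0.025],[0,0,0],0.075],
    [[0,0.001,0.042],[0,0,0],0.075],
    [[0,0.001,0.042],[0,0,0],0.075],
    [[0,0.001,0.042],[0,0,0],0.04],
    [[0,0.001,0.042],[0,0,0],0.0],
  ],
  grip_force=40,
)

```text
time_s: 4.25
tool_pos: [0.5052, -0.3197, 0.0039]
tool_rot: [-179.9, -0.0, -103.8]
force: [-0.1, 1.1, -0.3]
grip_width: 0.0681
```

>>> send_rows(
  steps=[
    [[0,0,0],[0,0,0],0.0],
    [[0,0,0],[0,0,0],0.0],
    [[0,0,0],[0,0,0],0.0],
    [[0,0,0],[0,0,0],0.0],
    [[0,0,0],[0,0,0],0.0],
  ],
  grip_force=50,
)

```text
time_s: 4.67
tool_pos: [0.5045, -0.3193, 0.0027]
tool_rot: [-180.0, 0.0, -103.8]
force: [0.7, -0.9, 0.7]
grip_width: 0.0363
```

>>> send_rows(
  steps=[
    [[0,0,0],[0,0,0],0.0],
    [[0,0,0],[0,0,0],0.0],
    [[0,0,0],[0,0,0],0.0],
    [[0,0,-0.02],[0,0,0],0.0],
    [[0,0,-0.04],[0,0,0],0.0],
  ],
  grip_force=50,
)

```text
time_s: 5.08
tool_pos: [0.5031, -0.3186, 0.0417]
tool_rot: [179.8, 0.0, -103.8]
force: [1.2, -0.6, -0.4]
grip_width: 0.0269
```

```bash
python3 - <<'E'
from h import *
st(); c=snap('wrist','w4'); c=snap('scene','s4')
cv2.imwrite('pics/c_s4.png',cv2.resize(c['pixels'][120:260,320:520,::-1],None,fx=4,fy=4))
E
```

```text
t 5.08 pos [ 0.5031 -0.3186  0.0417] rot [ 179.8013    0.0222 -103.8299] F [ 1.2282 -0.5899 -0.4363] g 0.026857880140494908
```

View pics/w4.png

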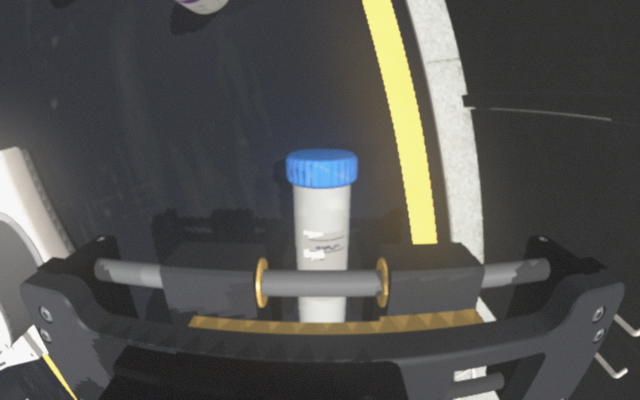

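View pics/c_s4.png

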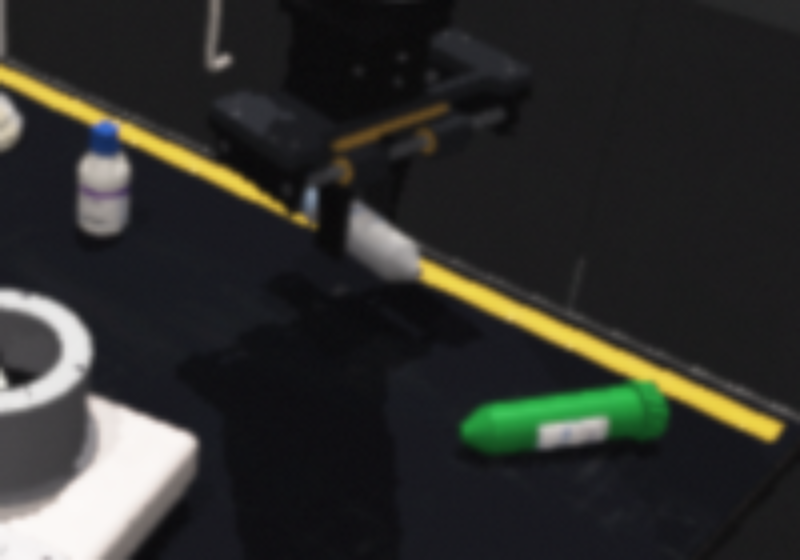

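```bash
python3 - <<'E'
from h import *
w=load('w4')
for p,z in [((321,151),.0545+.017),((321,188),.0545+.017),((321,188),.0545+.014)]:
  A=onz(ray(w,p,True),z); 
  Rt=R.from_euler('xyz',[180,0,-103.8],degrees=True); print(A,Rt.inv().apply(A-np.array([.5031,-.3186,.0417])))
# via waypoints to seat
start=((.5031,-.3186,.0417),-103.8)
W=[start,((.50,-.29,.19),-103.8),((.50,-.17,.24),-76),((.50,-.04,.24),-45),((.4750,.06,.24),-13),((.4665,.0932,.16),11.5)]
for a,b in zip(W,W[1:]): go(b[0],b[1],a)
E
```

```text
[ 0.5633 -0.3321  0.0715] [-0.0013 -0.0617 -0.0298]
[ 0.5474 -0.3281  0.0715] [-0.0013 -0.0453 -0.0298]
[ 0.5466 -0.3279  0.0685] [-0.0013 -0.0445 -0.0268]
shift [-0.027   0.0098 -0.1483] | 0.151 turn [0. 0. 0.]
shift [-0.1165  0.0286 -0.05  ] | 0.13 turn [ 0.      0.     -0.4852]
shift [-0.1261 -0.0314 -0.    ] | 0.13 turn [ 0.      0.     -0.5411]
shift [-0.0884 -0.053  -0.    ] | 0.103 turn [-0.      0.     -0.5585]
shift [-0.0158 -0.0304  0.08  ] | 0.087 turn [ 0.      0.     -0.4276]
```

>>> send_rows(
  steps=[
    [[-0.027,0.01,-0.148],[0,0,0],0.0],
    [[-0.027,0.01,-0.148],[0,0,0],0.0],
    [[-0.027,0.01,-0.148],[0,0,0],0.0],
    [[-0.027,0.01,-0.148],[0,0,0],0.0],
    [[-0.027,0.01,-0.148],[0,0,0],0.0],
  ],
)

```text
time_s: 5.6
tool_pos: [0.5042, -0.2914, 0.1959]
tool_rot: [-179.5, 0.0, -103.7]
force: [0.5, -0.1, -0.4]
grip_width: 0.0267
```

>>> send_rows(
  steps=[
    [[-0.116,0.029,-0.05],[0,0,-0.485],0.0],
    [[-0.116,0.029,-0.05],[0,0,-0.485],0.0],
    [[-0.116,0.029,-0.05],[0,0,-0.485],0.0],
    [[-0.116,0.029,-0.05],[0,0,-0.485],0.0],
    [[-0.116,0.029,-0.05],[0,0,-0.485],0.0],
  ],
)

```text
time_s: 6.02
tool_pos: [0.5016, -0.1673, 0.2404]
tool_rot: [-179.9, 0.1, -75.5]
force: [1.3, -0.4, -0.8]
grip_width: 0.0266
```

>>> send_rows(
  steps=[
    [[-0.126,-0.031,0],[0,0,-0.541],0.0],
    [[-0.126,-0.031,0],[0,0,-0.541],0.0],
    [[-0.126,-0.031,0],[0,0,-0.541],0.0],
    [[-0.126,-0.031,0],[0,0,-0.541],0.0],
    [[-0.126,-0.031,0],[0,0,-0.541],0.0],
  ],
)

```text
time_s: 6.43
tool_pos: [0.4998, -0.0389, 0.2387]
tool_rot: [179.9, 0.1, -44.7]
force: [-0.1, -2.5, -0.4]
grip_width: 0.0262
```

>>> send_rows(
  steps=[
    [[-0.088,-0.053,0],[0,0,-0.558],0.0],
    [[-0.088,-0.053,0],[0,0,-0.558],0.0],
    [[-0.088,-0.053,0],[0,0,-0.558],0.0],
    [[-0.088,-0.053,0],[0,0,-0.558],0.0],
    [[-0.088,-0.053,0],[0,0,-0.558],0.0],
  ],
)

```text
time_s: 6.85
tool_pos: [0.475, 0.0583, 0.2387]
tool_rot: [179.9, 0.1, -12.9]
force: [0.2, 0.8, -1.3]
grip_width: 0.0263
```

>>> send_rows(
  steps=[
    [[-0.016,-0.03,0.06],[0,0,-0.428],0.0],
    [[-0.016,-0.03,0.06],[0,0,-0.428],0.0],
    [[-0.016,-0.03,0.06],[0,0,-0.428],0.0],
    [[-0.016,-0.03,0.06],[0,0,-0.428],0.0],
    [[-0.016,-0.03,0.06],[0,0,-0.428],0.0],
  ],
)

```text
time_s: 7.27
tool_pos: [0.4663, 0.0893, 0.1784]
tool_rot: [179.9, 0.2, 11.2]
force: [0.3, 0.3, -0.4]
grip_width: 0.0265
```

```bash
python3 - <<'E'
from h import *
st(); c=snap('wrist','w5'); st();c=snap('scene','s5'); st()
cv2.imwrite('pics/c_s5.png',cv2.resize(c['pixels'][160:330,200:400,::-1],None,fx=4,fy=4-.6,interpolation=cv2.INTER_CUBIC))
go((.4665,.0932,.16),11.5)
E
```

```text
t 7.27 pos [0.4663 0.0893 0.1784] rot [179.9071   0.1948  11.2339] F [ 0.2813  0.3452 -0.427 ] g 0.026518887631207622
t 7.32 pos [0.4666 0.0894 0.1791] rot [179.9333   0.1312  11.1035] F [ 0.1386 -0.0402 -0.6189] g 0.026638194231422562
t 7.37 pos [0.4669 0.0897 0.1796] rot [179.9522   0.0805  11.1124] F [0.1211 0.3101 0.3497] g 0.02634973451465898
shift [ 0.0003 -0.0036  0.0196] | 0.02 turn [ 0.0008  0.0014 -0.0068]
```

View pics/w5.png

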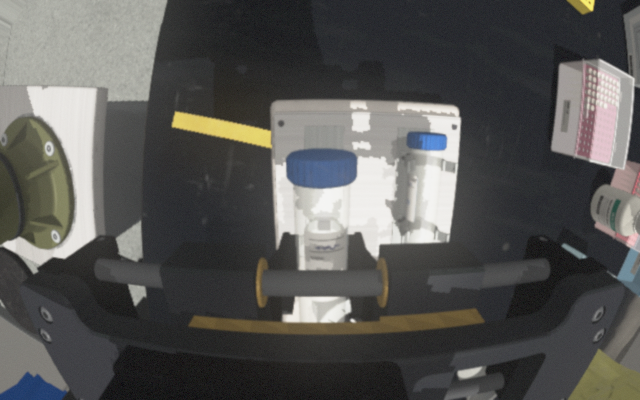

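View pics/c_s5.png

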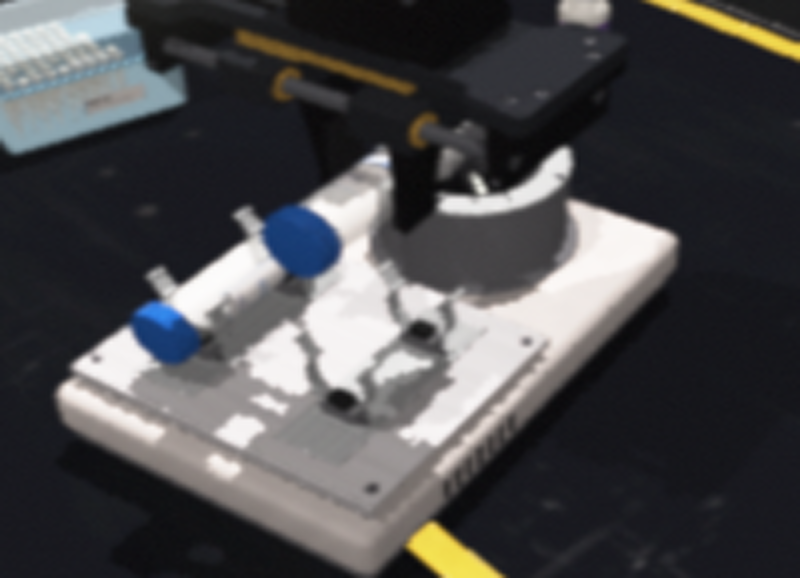

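>>> send_rows(
  steps=[
    [[0,-0.0035,0.03],[0,0,-0.006],0.0],
    [[0,-0.0035,0.06],[0,0,-0.006],0.0],
    [[0,-0.0035,0.063],[0,0,-0.006],0.0],
    [[0,-0.0035,0.063],[0,0,-0.006],0.0],
    [[0,-0.0035,0.063],[0,0,-0.006],0.0],
  ],
  grip_force=60,
)

```text
time_s: 7.78
tool_pos: [0.4669, 0.0941, 0.1185]
tool_rot: [180.0, -0.1, 11.7]
force: [0.2, -0.2, -0.1]
grip_width: 0.0265
```

```bash
python3 - <<'E'
from h import *
st(); c=snap('wrist','w6'); c=snap('scene','s6'); st()
cv2.imwrite('pics/c_s6.png',cv2.resize(c['pixels'][200:320,220:380,::-1],None,fx=5,fy=5,interpolation=cv2.INTER_CUBIC))
go((.4665,.0932,.077),11.5)
E
```

```text
t 7.78 pos [0.4669 0.0941 0.1185] rot [179.9898  -0.0523  11.674 ] F [ 0.2207 -0.2293 -0.1082] g 0.02647426922749161
t 7.88 pos [0.4676 0.0947 0.1193] rot [-179.9672   -0.1731   11.7348] F [-0.0848  0.4237 -1.1411] g 0.026250847584537478
shift [-0.0015  0.0012  0.0423] | 0.042 turn [-0.0006 -0.003   0.0041]
```

View pics/w6.png

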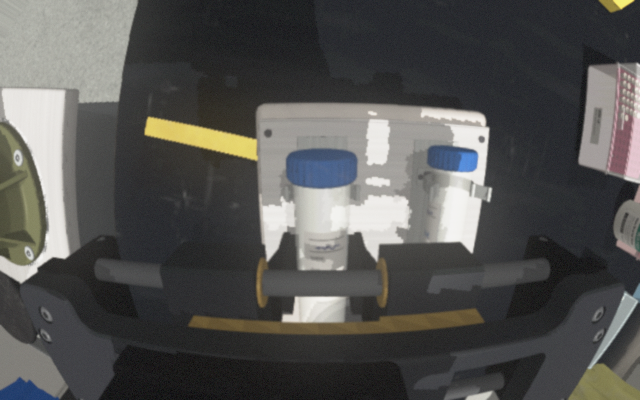

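View pics/c_s6.png

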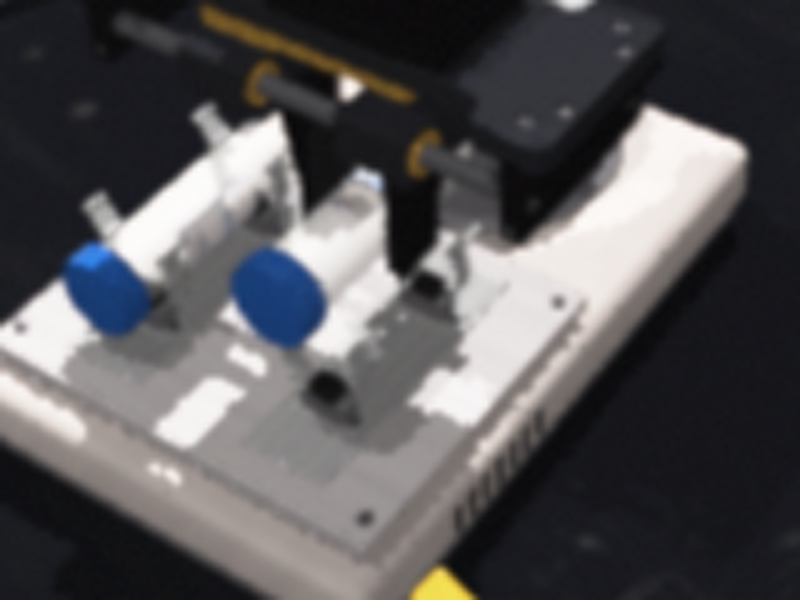

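>>> send_rows(
  steps=[
    [[-0.001,0.001,0.01],[0,0,0],0.0],
    [[-0.001,0.001,0.02],[0,0,0],0.0],
    [[-0.001,0.001,0.026],[0,0,0],0.0],
    [[-0.001,0.001,0.032],[0,0,0],0.0],
    [[-0.001,0.001,0.036],[0,0,0],0.0],
  ],
  grip_force=60,
)

```text
time_s: 8.3
tool_pos: [0.4668, 0.0938, 0.082]
tool_rot: [-180.0, -0.2, 11.8]
force: [1.8, 0.3, 3.0]
grip_width: 0.0264
```

>>> send_rows(
  steps=[
    [[0,0,0.003],[0,0,0],0.0],
    [[0,0,0.006],[0,0,0],0.0],
    [[0,0,0.006],[0,0,0],0.0],
    [[0,0,0.006],[0,0,0],0.0],
    [[0,0,0.006],[0,0,0],0.0],
  ],
  grip_force=60,
)

```text
time_s: 8.72
tool_pos: [0.4665, 0.0941, 0.077]
tool_rot: [-179.9, -0.1, 11.8]
force: [-1.6, 1.4, 12.1]
grip_width: 0.0263
```

```bash
python3 - <<'E'
from h import *
st(); c=snap('wrist','w7'); c=snap('scene','s7'); st()
cv2.imwrite('pics/c_s7.png',cv2.resize(c['pixels'][200:320,220:380,::-1],None,fx=5,fy=5,interpolation=cv2.INTER_CUBIC))
E
```

```text
t 8.72 pos [0.4665 0.0941 0.077 ] rot [-179.9443   -0.1141   11.8174] F [-1.5833  1.3511 12.1264] g 0.0263124831406556
t 8.82 pos [0.4665 0.0941 0.077 ] rot [-179.9444   -0.1159   11.8185] F [-1.7833  0.0131 11.8692] g 0.026361656423250026
```

View pics/w7.png

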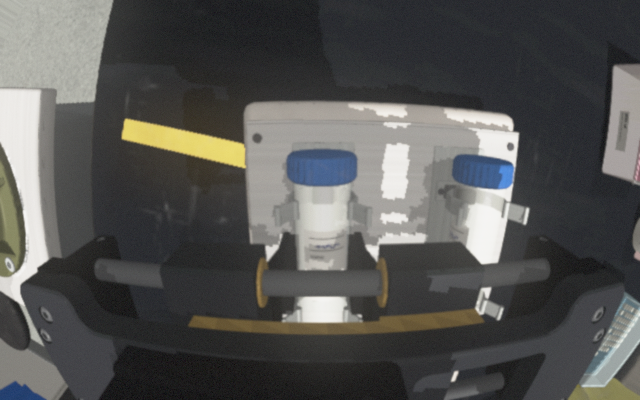

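View pics/c_s7.png

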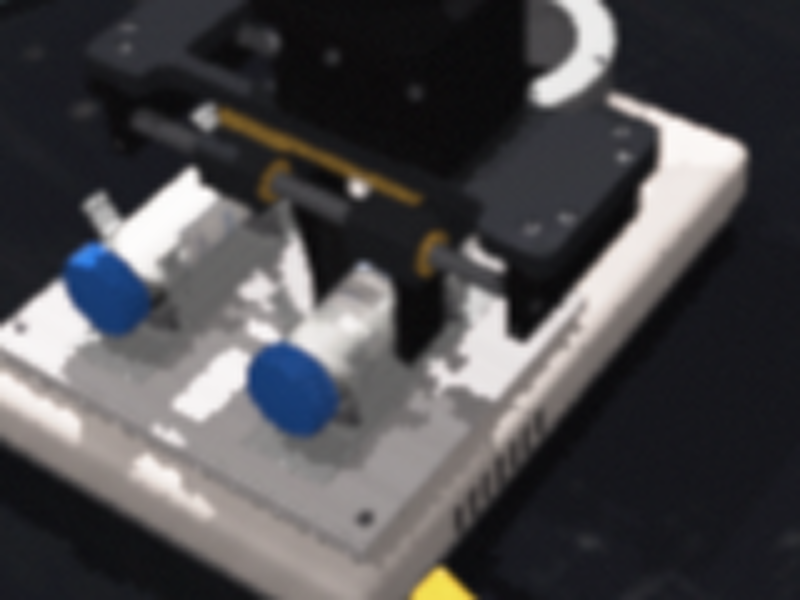

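>>> send_rows(
  steps=[
    [[0,0,0.001],[0,0,0],0.0],
    [[0,0,0.002],[0,0,0],0.0],
    [[0,0,0.003],[0,0,0],0.0],
    [[0,0,0.003],[0,0,0],0.0],
    [[0,0,0.003],[0,0,0],0.0],
  ],
  grip_force=60,
)

```text
time_s: 9.23
tool_pos: [0.4666, 0.0941, 0.0767]
tool_rot: [-179.9, -0.1, 11.8]
force: [-10.1, -1.8, 35.6]
grip_width: 0.0263
```

>>> send_rows(
  steps=[
    [[0,0,-0.004],[0,0,0],0.0],
    [[0,0,-0.004],[0,0,0],0.045],
    [[0,0,-0.004],[0,0,0],0.045],
    [[0,0,-0.004],[0,0,0],0.045],
    [[0,0,-0.004],[0,0,0],0.045],
  ],
)

```text
time_s: 9.65
tool_pos: [0.4645, 0.0931, 0.0757]
tool_rot: [180.0, 0.1, 11.8]
force: [0.3, -0.3, -1.0]
grip_width: 0.0422
```

>>> send_rows(
  steps=[
    [[0,0,0],[0,0,0],0.045],
    [[0,0,-0.02],[0,0,0],0.045],
    [[0,0,-0.06],[0,0,0],0.045],
    [[0,0,-0.1],[0,0,0],0.045],
    [[0,0,-0.12],[0,0,0],0.045],
  ],
)

```text
time_s: 10.07
tool_pos: [0.467, 0.0936, 0.2006]
tool_rot: [-179.9, -0.3, 11.8]
force: [2.4, 0.2, 0.7]
grip_width: 0.045
```

```bash
python3 - <<'E'
from h import *
st(); c=snap('wrist','w8'); c=snap('scene','s8'); d=snap('top','t8');st()
cv2.imwrite('pics/c_s8.png',cv2.resize(c['pixels'][180:330,210:380,::-1],None,fx=4,fy=4,interpolation=cv2.INTER_CUBIC))
E
```

```text
t 10.07 pos [0.467  0.0936 0.2006] rot [-179.94     -0.2711   11.7781] F [2.394  0.1869 0.6774] g 0.04495501427271902
t 10.22 pos [0.4664 0.0938 0.198 ] rot [-179.9313   -0.1901   11.8087] F [-0.8886  0.2856 -0.6465] g 0.04508375278370936
```

View pics/w8.png

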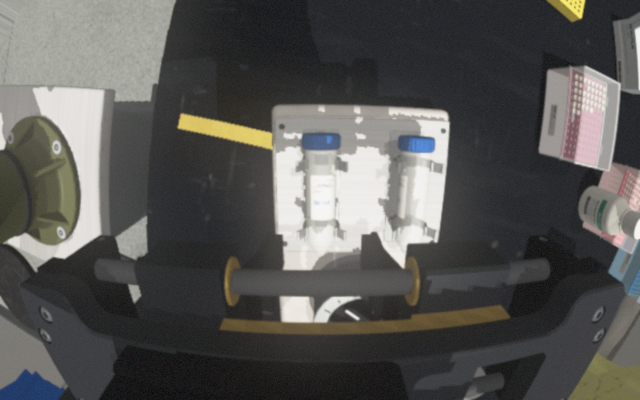

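View pics/c_s8.png

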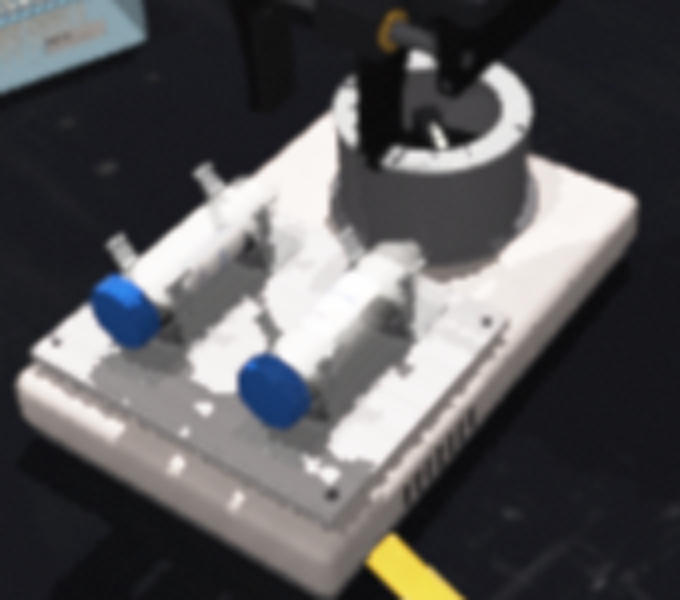

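```bash
python3 - <<'E'
from h import *
import sys
w,s,t=load('w8'),load('s8'),load('t8')
a=tri(ray(w,(321,137),True),ray(s,(210+273/4,180+391/4)));b=tri(ray(w,(416,141),True),ray(s,(210+125/4,180+313/4)))
print(a,b,np.linalg.norm((a[0]-b[0])[:2]))
im=w['pixels'][:,:,::-1]
cv2.imwrite('pics/c_w8.png',cv2.resize(im[100:270,260:460],None,fx=4,fy=3.5,interpolation=cv2.INTER_CUBIC))
E
```

```text
(array([0.4559, 0.1466, 0.0928]), [0.0017478492049498057, 0.0017478492049497888]) (array([0.5399, 0.1629, 0.0932]), [0.001066206930824492, 0.0010662069308244402]) 0.08549564045819348
```

View pics/c_w8.png

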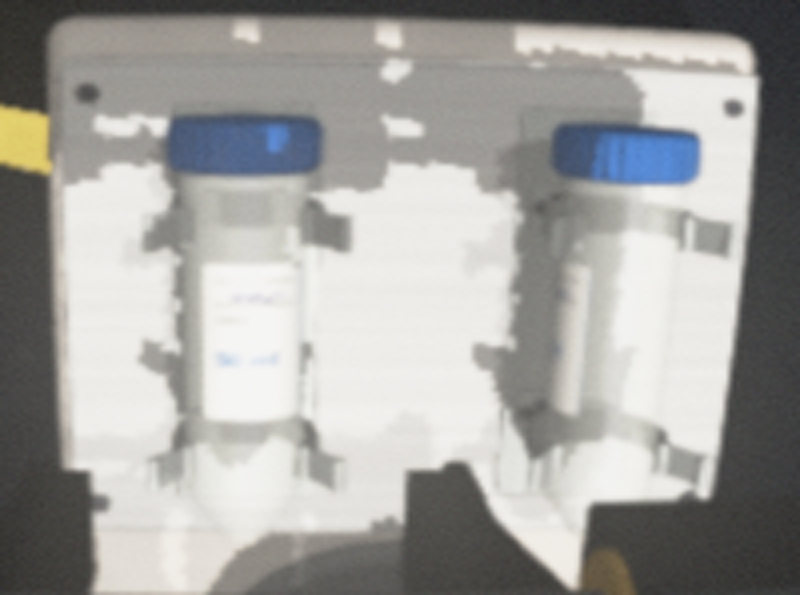

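```bash
python3 - <<'E'
from h import *
w,t,s=load('w1'),load('top0'),load('s8')
f=lambda c,x0,y0,x1,y1,k,n: cv2.imwrite(n,cv2.resize(c['pixels'][y0:y1,x0:x1,::-1],None,fx=k,fy=k,interpolation=cv2.INTER_CUBIC))
f(w,120,140,240,270,5,'pics/k_w1.png'); f(t,265,180,340,250,8,'pics/k_t.png')
E
```

```text
(no output)
```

View pics/k_w1.png

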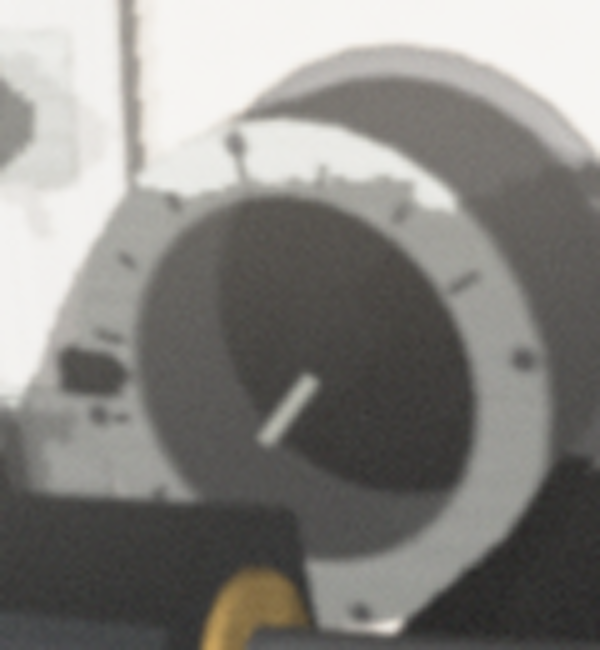

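View pics/k_t.png

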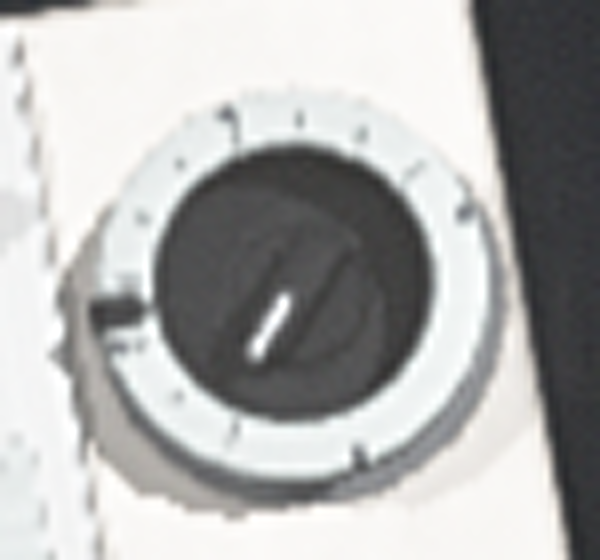

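```bash
python3 - <<'E'
from h import *
w,t=load('w1'),load('top0')
T=lambda x,y:ray(t,(265+x/8,180+y/8)); W=lambda x,y:ray(w,(120+x/5,140+y/5),True)
ang=lambda v:np.degrees(np.arctan2(v[1],v[0]))
c=np.array([.5355,-.0335])
for n,a,b,z in [('ctr',(293,283),(306,376),.106),('line in',(287,297),(312,380),.094),('line out',(254,357),(265,440),.094),('rider out',(93,312),(62,368),.110),('rider tip',(150,309),(128,372),.108)]:
    print(n,tri(T(*a),W(*b)),onz(T(*a),z),onz(W(*b),z))
for F,p,q in [(T,(287,297),(254,357)),(W,(312,380),(265,440))]: print('nose',ang(onz(F(*q),.094)-onz(F(*p),.094)))
for F,p,cc in [(T,(120,311),(293,283)),(W,(95,370),(306,376))]: print('rider',ang(onz(F(*p),.108)-onz(F(*cc),.106)))
E
```

```text
ctr (array([ 0.5362, -0.0321,  0.0979]), [0.00047128059424487263, 0.00047128059424488943]) [ 0.5352 -0.0328  0.106 ] [ 0.5403 -0.035   0.106 ]
line in (array([ 0.5328, -0.0307,  0.0916]), [0.0001467841488697486, 0.00014678414886980332]) [ 0.5325 -0.0309  0.094 ] [ 0.5341 -0.0315  0.094 ]
line out (array([ 0.5168, -0.0221,  0.0921]), [0.0005910483478489311, 0.0005910483478488855]) [ 0.5164 -0.0227  0.094 ] [ 0.5181 -0.0224  0.094 ]
rider out (array([0.5264, 0.0193, 0.1073]), [0.0005054614919671958, 0.000505461491967211]) [0.5258 0.0187 0.11  ] [0.5281 0.018  0.11  ]
rider tip (array([0.5281, 0.0051, 0.1036]), [0.0008277022627544668, 0.0008277022627545017]) [0.5272 0.0041 0.108 ] [0.5308 0.0033 0.108 ]
nose 153.0893495773392
nose 150.22090286148344
rider 101.06727772225368
rider 103.79232177432037
```

```bash
python3 - <<'E'
from h import *
st(); go((.5355,-.033,.19),61.5)
go((.5,.03,.198),38,((.4664,.0938,.198),11.8)); go((.5355,-.033,.17),61.5,((.5,.03,.198),38))
E
```

```text
t 10.22 pos [0.4664 0.0938 0.198 ] rot [-179.9313   -0.1901   11.8087] F [-0.8886  0.2856 -0.6465] g 0.04508375278370936
shift [0.0417 0.1382 0.008 ] | 0.145 turn [ 0.0003 -0.0036 -0.8673]
shift [0.0198 0.0693 0.    ] | 0.072 turn [-0.      0.     -0.4573]
shift [-0.0108  0.0715  0.028 ] | 0.078 turn [ 0.      0.     -0.4102]
```

>>> send_rows(
  steps=[
    [[0.02,0.069,0],[0,0,-0.457],0.028],
    [[0.02,0.069,0],[0,0,-0.457],0.028],
    [[0.02,0.069,0],[0,0,-0.457],0.028],
    [[0.02,0.069,0],[0,0,-0.457],0.028],
    [[0.02,0.069,0],[0,0,-0.457],0.028],
  ],
)

```text
time_s: 10.63
tool_pos: [0.498, 0.0289, 0.1946]
tool_rot: [-179.9, 0.2, 38.1]
force: [-0.1, 0.6, -0.5]
grip_width: 0.029
```

>>> send_rows(
  steps=[
    [[-0.011,0.071,0.028],[0,0,-0.41],0.028],
    [[-0.011,0.071,0.028],[0,0,-0.41],0.028],
    [[-0.011,0.071,0.028],[0,0,-0.41],0.028],
    [[-0.011,0.071,0.028],[0,0,-0.41],0.028],
    [[-0.011,0.071,0.028],[0,0,-0.41],0.028],
  ],
)

```text
time_s: 11.05
tool_pos: [0.533, -0.0334, 0.1666]
tool_rot: [-179.9, 0.2, 61.3]
force: [-0.4, -0.4, -0.3]
grip_width: 0.028
```

```bash
python3 - <<'E'
from h import *
snap('wrist','w9'); c=snap('scene','s9');st()
cv2.imwrite('pics/c_s9.png',cv2.resize(c['pixels'][150:270,250:400,::-1],None,fx=5,fy=5,interpolation=cv2.INTER_CUBIC))
go((.5355,-.033,.13),61.5)
E
```

```text
t 11.15 pos [ 0.5334 -0.032   0.1675] rot [-179.9012    0.0497   61.2578] F [-0.536   0.4513  0.4745] g 0.027987996398118716
shift [0.0002 0.0024 0.0375] | 0.038 turn [-0.0017  0.0009 -0.0042]
```

View pics/w9.png

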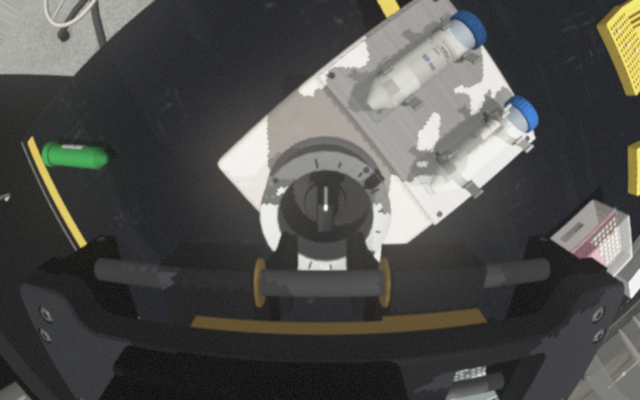

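View pics/c_s9.png

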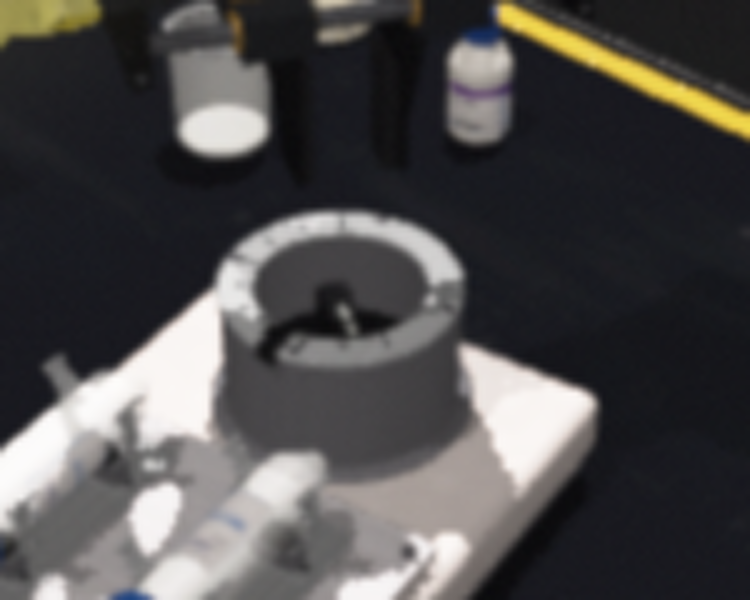

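```bash
python3 - <<'E'
from h import *
w=load('w9')
cv2.imwrite('pics/k_w9.png',cv2.resize(w['pixels'][130:270,250:400,::-1],None,fx=5,fy=4.2,interpolation=cv2.INTER_CUBIC)); print(w['position'],w['rotation'])
E
```

```text
[0.4664 0.0049 0.3287] [-16.3286   0.1493  61.3404]
```

View pics/k_w9.png

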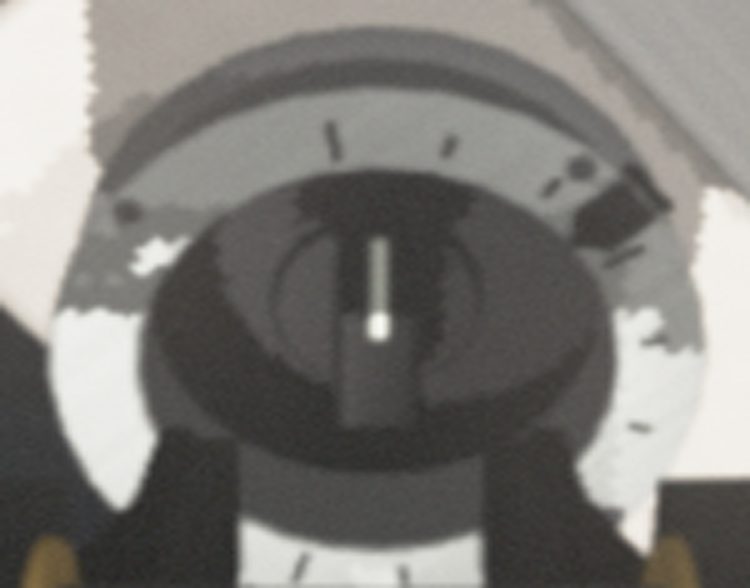

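```bash
python3 - <<'E'
from h import *
from scipy.optimize import least_squares
w=load('w9'); ang=lambda v:np.degrees(np.arctan2(v[1],v[0]))
P=lambda x,y:(250+x/5-.4,130+y/4.2-.4)
g=lambda x,y,z: onz(ray(w,P(x,y),True),z)
ins=np.array([g(*p,.106)[:2] for p in [(142,345),(613,345),(376,170),(376,548),(210,225),(545,228)]])
f=least_squares(lambda v:np.hypot(*(ins-v[:2]).T)-.037,[.535,-.033]); print('centre',f.x,f.fun)
out=np.array([g(*p,.106)[:2] for p in [(50,345),(706,345),(376,88),(112,185)]])
f2=least_squares(lambda v:np.hypot(*(out-v[:2]).T)-.0515,[.535,-.033]); print('centre o',f2.x,f2.fun)
a,b=g(378,328,.094),g(378,238,.094);print(a,b,'nose',ang(b-a),ang(b[:2]-f.x))
r=g(650,190,.110);tp=g(583,237,.107); print(r,tp,'rider',ang(r[:2]-f.x),ang(tp[:2]-f.x))
print(env.get_obs()['tool_pos'],proj(w,[.5355,-.033,.094],True))
E
```

```text
centre [ 0.5372 -0.0316] [-0.0008 -0.0006 -0.     -0.0007 -0.0002 -0.0005]
centre o [ 0.5371 -0.0315] [-0.001  -0.0005 -0.0003  0.0006]
[ 0.5336 -0.0294  0.094 ] [ 0.5182 -0.021   0.094 ] nose 151.51852911476567 150.8518962627956
[0.526  0.0197 0.11  ] [0.5297 0.0073 0.107 ] rider 102.34865440198566 101.02788997406475
[ 0.5334 -0.032   0.1675] [[322.3111 211.744 ]]
```

>>> send_rows(
  steps=[
    [[0.001,0.0025,0.02],[0,0,0],0.028],
    [[0.001,0.0025,0.04],[0,0,0],0.028],
    [[0.001,0.0025,0.05],[0,0,0],0.028],
    [[0.001,0.0025,0.05],[0,0,0],0.028],
    [[0.001,0.0025,0.05],[0,0,0],0.028],
  ],
)

```text
time_s: 11.57
tool_pos: [0.5364, -0.0326, 0.1184]
tool_rot: [-180.0, 0.0, 61.4]
force: [0.7, -0.0, -0.2]
grip_width: 0.0279
```

```bash
python3 - <<'E'
from h import *
w=snap('wrist','w10'); c=snap('scene','s10');st()
a=cv2.resize(c['pixels'][150:270,250:400,::-1],(500,400),interpolation=cv2.INTER_CUBIC)
b=cv2.resize(w['pixels'][130:330,220:420,::-1],(300,400)[::-1][::-1] if 0 else (400,400),interpolation=cv2.INTER_CUBIC)
cv2.imwrite('pics/c10.png',cv2.resize(np.hstack([a,b]),(800,356)))
go((.5365,-.032,.073),61.4)
E
```

```text
t 11.67 pos [ 0.5375 -0.0328  0.1196] rot [179.9277  -0.0643  61.4549] F [-0.1589  0.0434  0.0994] g 0.02814978689044581
shift [ 0.0002 -0.0013  0.0466] | 0.047 turn [ 0.0013 -0.0011  0.001 ]
```

View pics/c10.png

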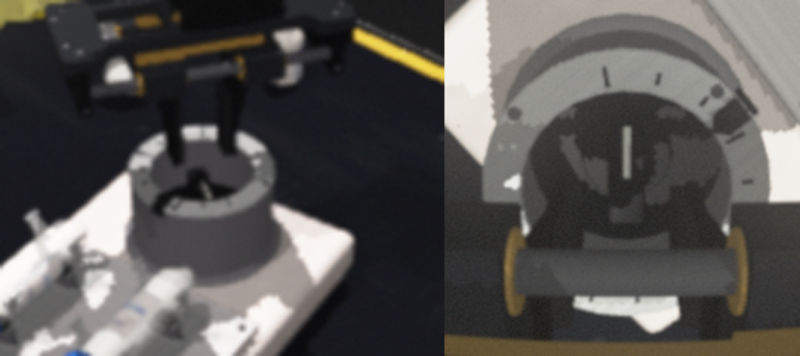

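>>> send_rows(
  steps=[
    [[0,-0.001,0.01],[0,0,0],0.028],
    [[0,-0.001,0.02],[0,0,0],0.028],
    [[0,-0.001,0.03],[0,0,0],0.028],
    [[0,-0.001,0.035],[0,0,0],0.028],
    [[0,-0.001,0.035],[0,0,0],0.028],
  ],
  grip_force=20,
)

```text
time_s: 12.08
tool_pos: [0.5345, -0.0326, 0.0817]
tool_rot: [-179.9, 0.1, 61.5]
force: [-0.8, -0.1, 1.1]
grip_width: 0.0283
```

>>> send_rows(
  steps=[
    [[0,0,0.005],[0,0,0],0.028],
    [[0,0,0.009],[0,0,0],0.028],
    [[0,0,0.009],[0,0,0],0.028],
    [[0,0,0.009],[0,0,0],0.0],
    [[0,0,0.009],[0,0,0],0.0],
  ],
  grip_force=20,
)

```text
time_s: 12.5
tool_pos: [0.5361, -0.0326, 0.0747]
tool_rot: [180.0, -0.0, 61.5]
force: [-0.2, 0.1, -0.1]
grip_width: 0.021
```

>>> send_rows(
  steps=[
    [[0,0,0],[0,0,0],0.0],
    [[0,0,0],[0,0,0],0.0],
    [[0,0,0],[0,0,0],0.0],
    [[0,0,0],[0,0,0],0.0],
    [[0,0,0],[0,0,0],0.0],
  ],
  grip_force=20,
)

```text
time_s: 12.92
tool_pos: [0.5363, -0.0324, 0.0749]
tool_rot: [180.0, -0.0, 61.5]
force: [1.3, -0.3, 1.3]
grip_width: 0.0137
```

```bash
python3 - <<'E'
from h import *
w=snap('wrist','w11');st(); print(env.get_obs()['wrist_torque'])
cv2.imwrite('pics/c11.png',cv2.resize(w['pixels'][130:330,220:420,::-1],(600,600),interpolation=cv2.INTER_CUBIC))
E
```

```text
t 12.97 pos [ 0.5363 -0.0324  0.0749] rot [179.9694  -0.0425  61.4894] F [0.2749 1.6753 1.9421] g 0.0137101467286368
[ 0.1827 -0.125  -0.0299]
```

View pics/c11.png

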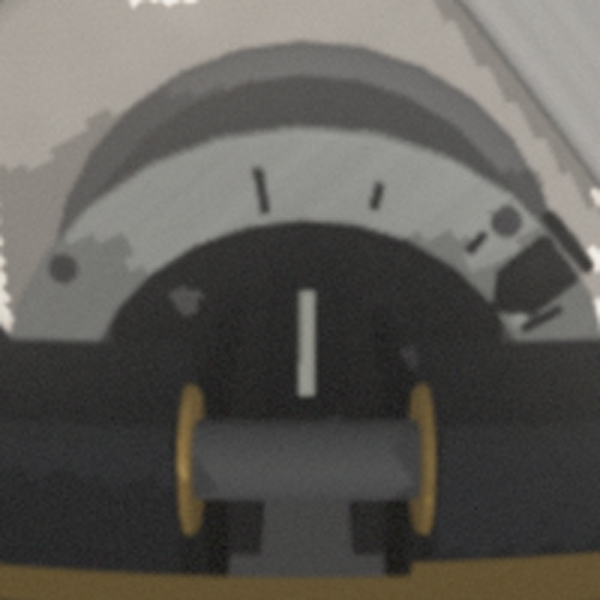

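>>> send_rows(
  steps=[
    [[0,0,0],[0,0,0.08],0.0],
    [[0,0,0],[0,0,0.16],0.0],
    [[0,0,0],[0,0,0.24],0.0],
    [[0,0,0],[0,0,0.32],0.0],
    [[0,0,0],[0,0,0.4],0.0],
  ],
  grip_force=25,
)

```text
time_s: 13.38
tool_pos: [0.5363, -0.0324, 0.0749]
tool_rot: [180.0, -0.0, 38.4]
force: [1.3, 0.4, 1.6]
grip_width: 0.0138
```

>>> send_rows(
  steps=[
    [[0,0,0],[0,0,0.08],0.0],
    [[0,0,0],[0,0,0.16],0.0],
    [[0,0,0],[0,0,0.24],0.0],
    [[0,0,0],[0,0,0.32],0.0],
    [[0,0,0],[0,0,0.4],0.0],
  ],
)

```text
time_s: 13.8
tool_pos: [0.5363, -0.0324, 0.0749]
tool_rot: [-180.0, -0.0, 15.4]
force: [0.2, 1.4, 1.9]
grip_width: 0.0138
```

>>> send_rows(
  steps=[
    [[0,0,0],[0,0,0.04],0.0],
    [[0,0,0],[0,0,0.07],0.0],
    [[0,0,0],[0,0,0.07],0.0],
    [[0,0,0],[0,0,0.07],0.0],
    [[0,0,0],[0,0,0.07],0.0],
  ],
)

```text
time_s: 14.22
tool_pos: [0.5363, -0.0324, 0.0749]
tool_rot: [-180.0, -0.0, 11.7]
force: [0.6, 1.5, 3.1]
grip_width: 0.0138
```

```bash
python3 - <<'E'
from h import *
w=snap('wrist','w12');c=snap('scene','s12');t=snap('top','t12');st(); print(env.get_obs()['wrist_torque'])
cv2.imwrite('pics/c12.png',cv2.resize(w['pixels'][130:330,220:420,::-1],(600,600),interpolation=cv2.INTER_CUBIC))
E
```

```text
t 14.37 pos [ 0.5363 -0.0324  0.0749] rot [-179.984    -0.0478   11.6566] F [0.8103 1.0736 3.3236] g 0.014058712364502832
[ 0.2224 -0.0841  0.0184]
```

View pics/c12.png

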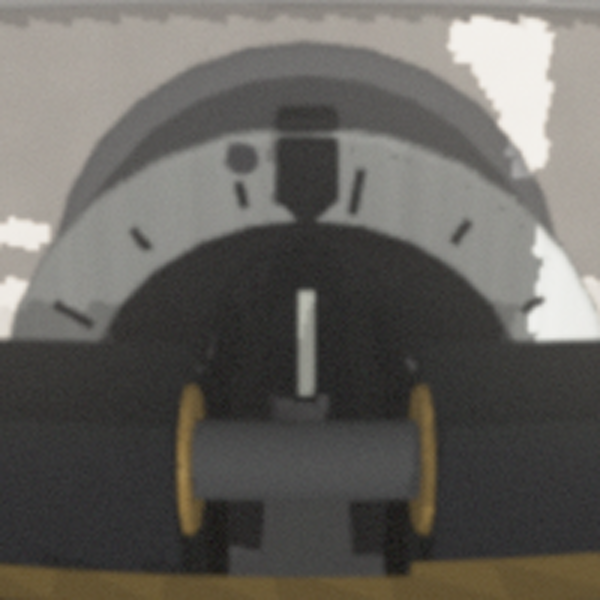

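>>> send_rows(
  steps=[
    [[0,0,0],[0,0,0],0.027],
    [[0,0,0],[0,0,0],0.027],
    [[0,0,0],[0,0,0],0.027],
    [[0,0,0],[0,0,0],0.027],
    [[0,0,0],[0,0,0],0.027],
  ],
)

```text
time_s: 14.78
tool_pos: [0.5355, -0.0328, 0.0743]
tool_rot: [180.0, 0.0, 11.6]
force: [-0.6, 0.4, 1.0]
grip_width: 0.0263
```

>>> send_rows(
  steps=[
    [[0,0,-0.01],[0,0,0],0.027],
    [[0,0,-0.03],[0,0,0],0.027],
    [[0,0,-0.06],[0,0,0],0.027],
    [[0,0,-0.09],[0,0,0],0.027],
    [[0,0,-0.11],[0,0,0],0.027],
  ],
)

```text
time_s: 15.2
tool_pos: [0.5369, -0.0332, 0.1879]
tool_rot: [180.0, -0.2, 11.6]
force: [0.7, 0.4, 0.2]
grip_width: 0.0269
```

>>> send_rows(
  steps=[
    [[0,0.03,-0.04],[0,0,0],0.027],
    [[0,0.06,-0.06],[0,0,0],0.027],
    [[0,0.09,-0.06],[0,0,0],0.027],
    [[0,0.09,-0.06],[0,0,0],0.027],
    [[0,0.09,-0.06],[0,0,0],0.027],
  ],
)

```text
time_s: 15.62
tool_pos: [0.5538, -0.1236, 0.2457]
tool_rot: [179.9, -0.1, 11.3]
force: [0.5, 0.2, -0.6]
grip_width: 0.0269
```

```bash
python3 - <<'E'
from h import *
w=snap('wrist','w13');c=snap('scene','s13');t=snap('top','t13');st()
a=cv2.resize(c['pixels'][130:330,200:400,::-1],(400,400),interpolation=cv2.INTER_CUBIC)
b=cv2.resize(w['pixels'][60:260,220:420,::-1],(400,400),interpolation=cv2.INTER_CUBIC)
cv2.imwrite('pics/c13.png',np.hstack([a,b]))
E
```

```text
t 15.77 pos [ 0.5538 -0.1193  0.2442] rot [-179.9346    0.0464   11.7268] F [-0.7946  0.016  -0.0665] g 0.026941145953990588
```

View pics/c13.png

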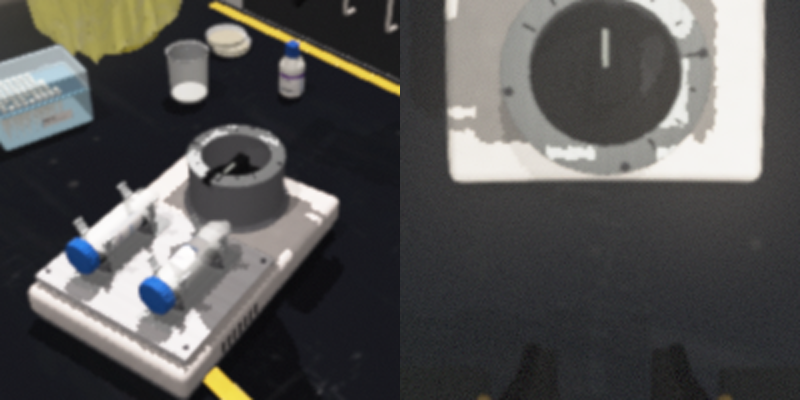

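View pics/t13.png

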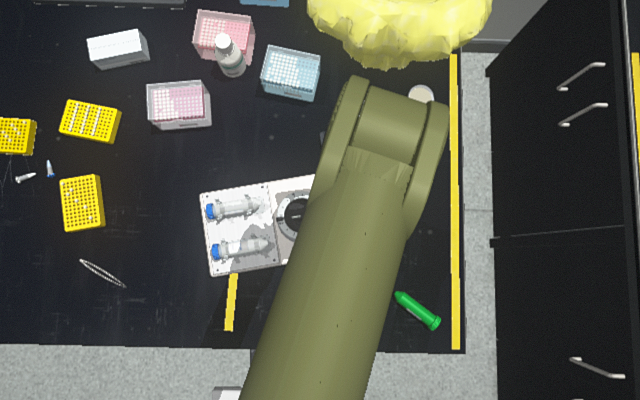

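```bash
python3 - <<'E'
from h import *
w=load('w13')
cv2.imwrite('pics/k13.png',cv2.resize(w['pixels'][0:170,240:400,::-1],None,fx=4,fy=3.5,interpolation=cv2.INTER_CUBIC))
E
```

```text
(no output)
```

View pics/k13.png

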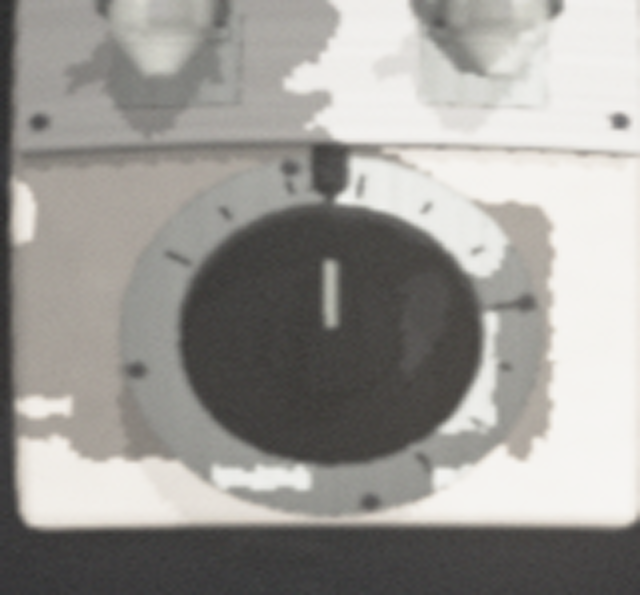

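The white line (330, 260–328) points straight at the rider tip (330, 195). Tube, dropper and beaker are in place, and the robot is clear.

```bash
python3 -c "
from cell import env
env.sign_off()"
```

```text
the job is handed in; nothing more can be done
```

The tube is snapped home in the empty clips and the knob points at the set-point marker. I handed the job in at about 15.8 s of the 48 s; no verdict is reported.

- **Tube:** I pressed the blue-capped tube into the clips, cap toward +y. It stopped hard on the saddle: the last 3 mm of commanded press moved it only 0.3 mm, at 36 N on the wrist. Afterwards its cap stood within 0.5 mm of the height of the tube already in the other pair. The caps are 85.5 mm apart, against a pitch of 86 mm.
- **Knob:** I gripped the bar through the guard ring and turned it clockwise by about 50° (0.87 rad). In the last wrist picture, with the arm raised clear, the white line is in line with the marker tip to within a degree or two.
- **Forces:** The wrist read under 4 N at every reading while the fingers were in the well.
- **Bystanders:** The dropper bottle and beaker are upright in the last scene picture and look to be in their starting places. I judged that by eye and did not re-measure it.
- **Disagreement:** The knob's centre came out about 2 mm different from the wrist camera than from the other two. I used a value in between, and the fingers went in without touching the ring as far as the forces show.

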